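# Nip a brass hose connector in the sliding bench gauge

### The job

Take the brass hose connector out of the seedling tray and stand it upright on the bed of the bench gauge, in the middle of the gap between the blue rest and the sprung tip. Once you have let go of it, slide the blue carriage along until the connector is nipped firmly against the rest with the sprung tip pressed about halfway in (never squeezed hard up to its stop), and leave it nipped like that with the hand clear. Leave the watering can, pot, weeder and tray where they are.

Things in the scene. Friction and masses are not known exactly. Their poses are not given: they have to be found in the camera images.
- gauge: Bench gauge screwed to the mat: grey plate 110 (x) x 360 (y) x 12 mm, z up, origin at the centre of its underside; the bed is the plate's top, 12 mm above the origin. Its parts slide along its own y on the line x = 0: the carriage with the sprung tip on the +y side closes towards the blue rest on the -y side. At the start the gap from tip to rest is 120 to 170 mm.
- bed (a point): Point on the bed's surface, on the slide line, at gauge x = 0, y = -30 mm, roughly the middle of the gap: where to stand the connector. Axes as the gauge's.
- rest_zone (a point): Middle of the zone on the bed where the blue rest's face may stand, at gauge x = 0, y = -90 mm. The rest (60 mm wide in gauge x, 28 mm high above the bed plus a 7 mm screw head) is clamped anew for each job: its face, which looks to gauge +y, is up to 10 mm either side of this point; exactly where is not reported. It does not yield.
- carriage (a joint): Travel (m) of the carriage towards the rest (gauge -y): 0 right back, 0.150 at most, 0 to 0.03 at the start, 0.10 to 0.14 with the connector nipped. It slides with a steady dry drag of 9 N and stays where it is left, also against the tip's spring. Blue block 70 (x) x 50 (y) x 30 mm high on the bed; at travel 0 its centre is at gauge y = 125 mm.
- lug (a point): Centre of the top of the carriage's black push lug: an upright fin 45 mm wide in gauge x, 12 mm thick in gauge y, rising from 29 to 71 mm above the bed, at the middle of the carriage block. Push its +y face or pinch it across its thickness from above.
- tip: Sprung steel tip, plate 44 mm wide (gauge x), 10 thick, 22 high, 3 to 25 mm above the bed. Origin at the centre of its front face (towards the rest); free, that is 55 mm from the carriage's centre. It presses in up to 12 mm (hard stop), spring 0.8 N per mm, no preload: halfway is 6 mm, about 5 N. Its stem is red next to the plate, then 6 mm green at the block; halfway in, the green is gone.
- connector: Turned brass hose connector, about 0.13 kg (may vary by 30 percent), standing upright in the tray: a nut 44 mm across and 24 mm high at the bottom, above it a neck 26 mm across up to 66 mm. Origin at the centre of its underside, z up. Round. It may slide on the bed against the rest when the tip pushes it (drag under 2 N).
- tray: Green plastic seedling tray 220 (x) x 170 (y) x 28 mm high, floor and walls 4 mm, origin at the centre of its underside; loose. Leave it in place.
- pot: Glazed blue pot, 100 mm across the rim, 85 mm high, origin at the centre of its underside; bystander.
- can: Orange plastic watering can, body 144 mm across, 200 mm high, with spout towards its x (170 mm out) and handle towards -x; origin at the centre of its underside; bystander.
- weeder: Steel weeder with a wooden handle, 320 mm long along its x, handle 28 mm thick at -x; origin under its middle; bystander.
There are look-alikes about, which are no part of the job. Of the things that look like the connector, the smaller one is meant.

How it is judged (in metres and radians):
On the way, in this order (a step that is already met when the one before it is completed fails the run):
1. the connector stands upright on the gauge's bed between rest and tip, let go, not yet nipped (angle between connector's own z axis and vertical below 0.08 rad and z of connector in the frame of gauge between 0.008 and 0.016 m and x of connector in the frame of gauge between -0.02 and 0.02 m and y of connector in the frame of gauge above -0.085 m and y of connector in the frame of tip below -0.02 m and contact force between the fingers and connector below 0.1 N and contact force between tip and connector below 0.5 N), for 0.2 s.
2. the sprung tip is pressed against the connector with 2.5 to 7.5 N (contact force between tip and connector between 2.5 and 7.5 N), for 0.2 s.
At the end, for the whole second after the job is handed in: The connector stands upright (within 0.08 rad) on the bed within 20 mm of the slide line, nipped against the rest with the tip's force on it 2.5 to 7.5 N (tip 3 to 9 mm in), connector and carriage at rest, tray within 30 mm of its start (all of step 2 and angle between connector's own z axis and vertical below 0.08 rad and z of connector in the frame of gauge between 0.008 and 0.016 m and x of connector in the frame of gauge between -0.02 and 0.02 m and linear speed of connector below 0.01 m/s and velocity of joint carriage between -0.005 and 0.005 m/s and distance of tray from where it was at the start of the episode below 0.03 m); the robot touches nothing.
It fails at once if the connector is squeezed hard, over 13 N from the tip (contact force between tip and connector above 13 N).
It fails at once if the pot is knocked more than 30 mm out of place (distance of pot from where it was at the start of the episode above 0.03 m).
It fails at once if the can is knocked more than 30 mm out of place (distance of can from where it was at the start of the episode above 0.03 m).
It fails at once if the weeder is knocked more than 30 mm out of place (distance of weeder from where it was at the start of the episode above 0.03 m).
It also fails if it takes over 58 s, if anything falls off the work surface, if the arm or the gripper's body presses on something with over 40 N, if the wrist force passes 120 N, or if a joint passes its speed limit or range.

### The arm

A 6-joint arm with a two-finger parallel gripper is mounted at the origin on the work surface. World frame = base frame: x ahead of the robot, y to its left, z up, the work surface at z = 0. Lengths are in mm, angles in rad, forces in N, time in s.
With the tool pointing down it reaches from about 300 to 825 mm from the base axis. Payload 5.4 kg.
Tool frame: the origin (TCP) lies at the very end of the fingers, on their centre line; the grasp point (between the pads) lies 19 mm behind it (pinch_z is the distance from the TCP to the grasp point, in mm); z points along the fingers, y is the line along which they close (so a half turn about z gives the same grasp; the last joint's range is limited). The gripper opens to 92 mm and grips with 3 to 60 N. Pads are 20 mm wide; open, the fingers measure 128 mm over their backs; the gripper's body (75 mm by 189 mm) begins 69 mm behind the grasp point.
Start: joints at [0.952, 0.158, 1.597, -0, 1.386, -0.21], TCP at [228.575, 527.598, 214.601] pointing down, gripper open.
Joint ranges: [-2.91, 2.91], [-0.94, 2.29], [0.18, 2.7], [-1.29, 4.43], [0.17, 2.64], [-3, 3]. Speed limits (rad/s): [2.57, 2.57, 3.14, 3.14, 3.14, 3.14].

### API

Orientations are given as a unit quaternion [w, x, y, z].
In Python, from bench import * gives the robot as it stands. The module is installed in compiled form; this text tells all that it offers.
- The arm moves only by the shell command python3 -m jog 'ROWS' [FORCE]. ROWS is JSON, a list that holds one entry, the list of rows, each a list of 7 numbers: the shift along the tool's x, y, z scaled (see below), then the turn, a rotation vector about the tool's x, y, z scaled (see below), then the closure, from 0 (fully open) to 1 (shut). In form: [[[tx, ty, tz, wx, wy, wz, claw], ...]]. A call has 1 to 10 rows; each row shifts and turns the commanded pose from where the row before left it, along the tool's axes as they then stand; what a row does not reach is not made up. The controller multiplies each number of a shift by 0.4 m and each number of a turn by 2 rad. A row lasts 1/10 s, in which the tool goes at most 50 mm and 8.59 degrees, less where a joint would pass 70% of its speed; a pose out of reach is approached as far as the arm can. A call with a number of a shift or a turn outside -1 to 1 is refused whole. A call with a gripper value outside its range is refused whole. The fingers move at their own pace and stop on an object; FORCE is the grip in N (left out, the last holds). Time passes only in rows, so rows that do not move let the fingers close. It gives the time, the measured TCP pose, the force, the opening and the grip force at its end, in the units of the state.
- sense(): the state, without advancing time (a new reading comes with each control period).
- read_camera(name): name is "scene" or "top" or "wrist"; returns a dict with "frame" (480x640x3 uint8, red, green, blue), "camera_matrix" (3x3 intrinsics, pixels), "world_to_cam" (4x4, takes a point from world to camera coordinates); the wrist camera has in their place "mount" (4x4, takes a point from camera to tool coordinates, whose origin is the TCP and whose axes are the flange's). Camera axes: x right, y down, z forward; pixel columns grow to the right and rows downward; lengths in mm; the calibration is good to about 2 mm. A picture is of the moment at which its call begins: read the wrist's pose just before it. There is no depth.
- job_done(): hands the job in; it is judged then, once.
The state is a dict: "time": time; "q": joint angles; "dq": joint speeds; "effort": joint torques, N m; "ee_pos": TCP position; "ee_rot": TCP orientation; "ft_force": force on the tool from outside, world axes, zero at the start; "torque": the same for the moment, N m; "gripper_width": finger opening in mm; "grasp_force": force on a finger pad.
Only numpy, scipy, OpenCV 4.12 (cv2) and the standard library are available. Lean on these libraries where they do the work, as an engineer would, in place of code of your own. Each camera call takes 0.05 s, during which the arm holds its last target. There are 200 camera calls.

## Working session

There is one attempt and no reset: what is moved stays moved. The work goes in short steps, Python scripts to look and compute and a shell command to move; the robot and the scene stay as the last step left them, time stands still between calls to the robot, and variables do not carry over. Pictures are saved under pics/ and viewed, at most 10 in all, crops included, and the job is handed in when it is done.

```bash
mkdir -p pics
cat > h.py <<'E'
from bench import *
import numpy as np, cv2
from scipy.spatial.transform import Rotation as R
def snap(n,f):
    c=read_camera(n); cv2.imwrite('pics/'+f,c['frame'][:,:,::-1]); return c
def ray(c,u,v,z):
    K=np.array(c['camera_matrix']);T=np.array(c['world_to_cam'])
    d=T[:3,:3].T@np.linalg.solve(K,[u,v,1.]);o=-T[:3,:3].T@T[:3,3]
    return o+d*(z-o[2])/d[2]
def proj(c,p):
    T=np.array(c['world_to_cam']);x=np.array(c['camera_matrix'])@(T[:3,:3]@np.array(p,float)+T[:3,3]);return x[:2]/x[2]
E
python3 - <<'E'
from h import *
s=sense();print(s)
import pickle
d={}
for n in('scene','top'):
    d[n]=snap(n,n+'0.png');print(n,d[n]['camera_matrix'],d[n]['world_to_cam'])
pickle.dump(d,open('d.pkl','wb'))
E
```

```text
{'time': 0.0, 'q': array([ 9.51892973e-01,  1.59053632e-01,  1.59821807e+00,  1.13466408e-05,
        1.38621258e+00, -2.10113046e-01]), 'dq': array([-5.81116738e-04,  2.48409567e-04,  6.99739191e-05,  8.74038168e-04,
       -3.07496578e-04, -3.18290409e-04]), 'effort': array([ 2.46419665e-05, -3.85536790e+01, -3.22125471e+01,  7.03193620e-02,
        3.71712574e-02, -1.69762338e-04]), 'ee_pos': array([228.21317143, 527.08911843, 213.62345427]), 'ee_rot': array([-3.86019965e-04,  2.02975875e-01,  9.79183282e-01, -8.63469884e-04]), 'ft_force': array([-0.09334188,  0.15914965,  0.69083777]), 'torque': array([ 0.03883488, -0.02058487, -0.01621287]), 'grasp_force': 0.0, 'gripper_width': 91.56152990852502}
scene [[509.19621916   0.         327.10021396]
 [  0.         509.19621916 242.65331323]
 [  0.           0.           1.        ]] [[ 9.88682453e-03  9.99890660e-01 -1.09963035e-02 -1.23248059e+02]
 [ 7.97078691e-01 -1.45206425e-02 -6.03700846e-01 -3.52788893e+02]
 [-6.03794511e-01 -2.79623483e-03 -7.97135101e-01  1.52561119e+03]
 [ 0.00000000e+00  0.00000000e+00  0.00000000e+00  1.00000000e+00]]
top [[480.07322004   0.         318.72374993]
 [  0.         480.07322004 242.9577546 ]
 [  0.           0.           1.        ]] [[-1.70800574e-02 -9.99434424e-01 -2.89672929e-02  1.51058954e+02]
 [-9.86713326e-01  2.15301347e-02 -1.61038088e-01  4.66302944e+02]
 [ 1.61570678e-01  2.58318741e-02 -9.86523000e-01  1.25803938e+03]
 [ 0.00000000e+00  0.00000000e+00  0.00000000e+00  1.00000000e+00]]
```

View pics/top0.png

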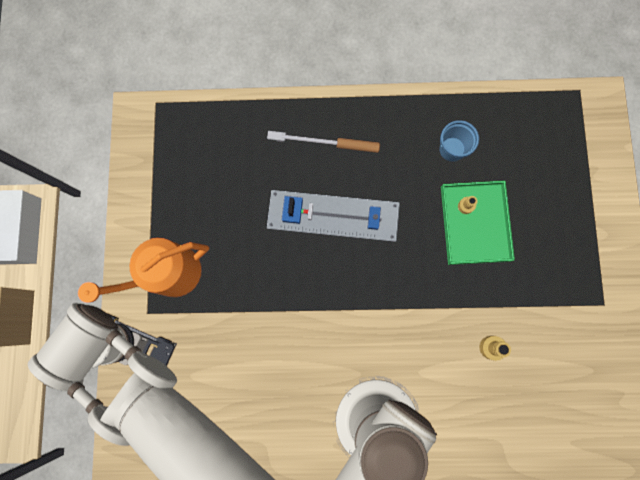

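View pics/scene0.png

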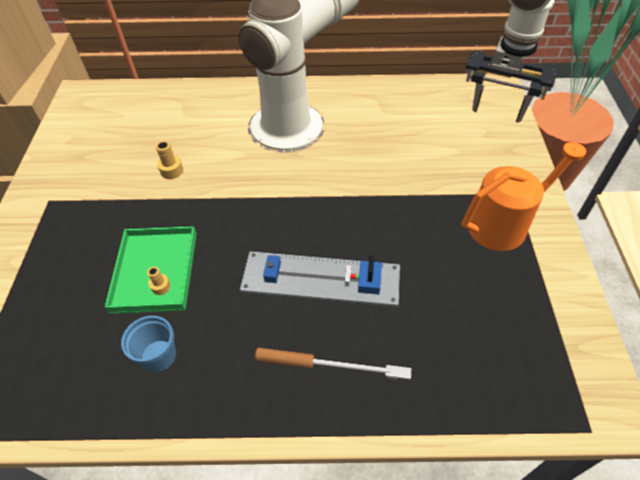

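The top view shows the target connector in the tray at about (468,204), the gauge centred at (333,216), with the carriage on the left (+y) and the rest on the right. The pot is at (459,140), and the larger look-alike is on the wood at (495,348).

```bash
cat > m.py <<'E'
from h import *
import pickle
from scipy.optimize import least_squares
d=pickle.load(open('d.pkl','rb'))
rois={'top':((255,183,412,248),(452,190,486,220)),'scene':((232,243,410,312),(140,258,176,300))}
t=np.linspace(0,2*np.pi,40)
def sil(p,c):
    P=[(22,24),(22,48),(13,48),(13,90)]  # floor of tray at 4 -> add
    pts=[[p[0]+r*np.cos(a),p[1]+r*np.sin(a),z] for r,z in ((22,4),(22,28),(13,28),(13,70)) for a in t]
    return np.array([proj(c,q) for q in pts])
obs={}
for n in d:
    c=d[n];f=c['frame'];hsv=cv2.cvtColor(f,cv2.COLOR_RGB2HSV)
    x0,y0,x1,y1=rois[n][0];h=hsv[y0:y1,x0:x1]
    m=((h[...,1]<60)&(h[...,2]>95)).astype(np.uint8)
    m=cv2.morphologyEx(m,cv2.MORPH_CLOSE,np.ones((3,3)))
    k=max(cv2.findContours(m,0,1)[0],key=cv2.contourArea)[:,0]+[x0,y0]
    w=np.array([ray(c,*q,12)[:2] for q in k],np.float32)
    print(n,'plate',cv2.minAreaRect(w))
    x0,y0,x1,y1=rois[n][1];h=hsv[y0:y1,x0:x1]
    m=((h[...,0]<35)&(h[...,1]>60)|((h[...,2]<60))).astype(np.uint8)
    ys,xs=np.nonzero(m);b=[xs.min()+x0-.5,xs.max()+x0+.5,ys.min()+y0-.5,ys.max()+y0+.5];obs[n]=np.array(b);print(n,b,m.sum())
def res(p):
    o=[]
    for n in d:
        s=sil(p,d[n]);o+=list(np.array([s[:,0].min(),s[:,0].max(),s[:,1].min(),s[:,1].max()])-obs[n])
    return o
r=least_squares(res,[ *ray(d['top'],468,208,20)[:2]],loss='soft_l1');print('conn',r.x,np.round(res(r.x),1))
a=d['top']['frame'][180:250,255:415,::-1];b=d['scene']['frame'][240:312,232:410,::-1]
a2=d['top']['frame'][120:270,430:520,::-1]
A=cv2.resize(a,(640,280),interpolation=3);B=cv2.resize(b,(712,288),interpolation=3)
I=np.zeros((580,712,3),np.uint8);I[:280,:640]=A;I[290:578]=B
cv2.imwrite('pics/crop.png',I)
E
python3 m.py
```

```text
scene plate ((552.653076171875, 102.74160766601562), (362.6495056152344, 113.12525177001953), 82.896240234375)
scene [np.float64(146.5), np.float64(169.5), np.float64(266.5), np.float64(294.5)] 430
top plate ((551.8906860351562, 102.64783477783203), (362.42047119140625, 112.33190155029297), 82.85962677001953)
top [np.float64(457.5), np.float64(476.5), np.float64(195.5), np.float64(213.5)] 250
conn [ 570.01434442 -268.14159119] [-0.1  0.6 -0.1  0.8 -0.   0.6  0.1  0.4]
```

View pics/crop.png

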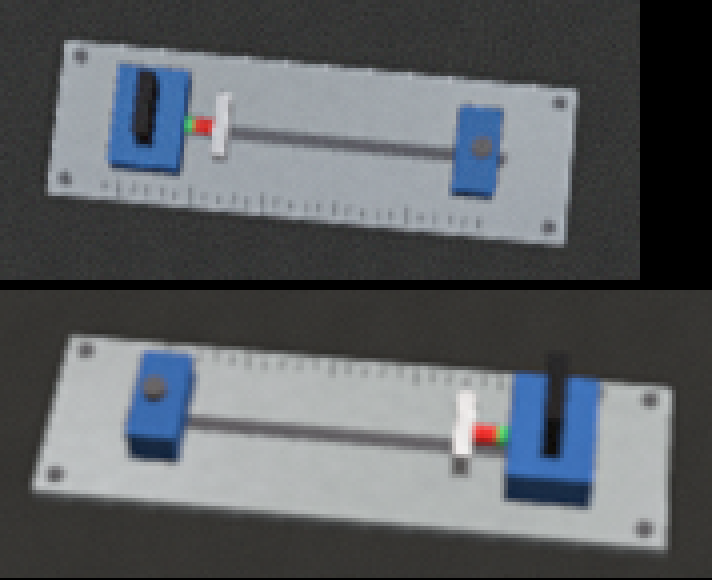

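The crop shows the rest's screw at the right (482,148) and the carriage block with its black lug at the left. The stem shows both red and green, so the tip is free.

```bash
python3 -m jog '[[[0,0,-0.1,0,0,0.07,0],[0,0,-0.1,0,0,0.07,0],[0,0,0,0,0,0.07,0],[0,0,0,0,0,0.07,0],[0,0,0,0,0,0.07,0],[0,0,0,0,0,0.07,0],[0,0,0,0,0,0.07,0],[0,0,0,0,0,0.07,0],[0,0,0,0,0,0.07,0],[0,0,0,0,0,0.0135,0]]]' 30
cat >> h.py <<'E'
YAW=np.radians(-7.13);G=np.array([552.3,102.7]);gx=np.array([np.cos(YAW),np.sin(YAW)]);gy=np.array([-np.sin(YAW),np.cos(YAW)])
def g2w(x,y): return G+x*gx+y*gy
def w2g(p): p=np.array(p)[:2]-G; return np.array([p@gx,p@gy])
def togo(xyz,yaw=YAW):
    "shift and turn in jog units (tool axes) to reach world xyz with tool y at yaw, pointing down"
    s=sense();q=np.array(s['ee_rot']);r=R.from_quat(q[[1,2,3,0]])
    y=np.array([np.cos(yaw),np.sin(yaw),0]);z=np.array([0,0,-1.]);t=R.from_matrix(np.c_[np.cross(y,z),y,z])
    print('t',round(s['time'],2),'pos',np.round(s['ee_pos'],1),'F',np.round(s['ft_force'],1),'w',round(s['gripper_width'],1),'shift',np.round(r.inv().apply(np.array(xyz)-s['ee_pos'])/400,4),'turn',np.round((r.inv()*t).as_rotvec()/2,4))
E
python3 - <<'E'
from h import *;import pickle
d=pickle.load(open('d.pkl','rb'));c=d['top'];s=d['scene']
T=lambda u,v:(255+u/4-.4,180+v/4-.4)
S=lambda u,v:(232+u/4-.4,240+(v-290)/4-.4)
for nm,c_,F,p,z in [('rest face top a',c,T,(459,106),40),('b',c,T,(452,192),40),('rest face scene a',s,S,(193,352),40),('b',s,S,(181,438),40),
 ('lug top front?',c,T,(157,72),83),('block -y edge',c,T,(190,69),42),('block -y b',c,T,(182,173),42),('block +y',c,T,(120,64),42),
 ('tip front top',c,T,(231,93),37),('tip front b',c,T,(227,157),37),('scene lug l',s,S,(548,353),83),('scene lug r',s,S,(569,353),83),('can',c,lambda u,v:(u,v),(172,268),200)]:
    w=ray(c_,*F(*p),z);print(nm,np.round(w[:2]),np.round(w2g(w),1))
togo([570,-268,300])
E
```

```text
time: 1.1
ee_pos: [228.4, 527.4, 294.1]
ee_rot: [0.0, 0.75, 0.661, -0.0]
ft_force: [0.0, -1.2, -0.4]
gripper_width: 92.1
grasp_force: 0.0
rest face top a [568.   2.] [ 28.1 -98. ]
b [508.   9.] [-31.9 -98.6]
rest face scene a [509.   9.] [-30.9 -98.7]
b [569.   5.] [ 28.9 -95.3]
lug top front? [586. 205.] [ 20.5 105.5]
block -y edge [598. 185.] [35.1 87.7]
block -y b [525. 192.] [-37.8  84.9]
block +y [603. 234.] [ 33.9 136.1]
tip front top [582. 158.] [22.4 58.2]
tip front b [537. 161.] [-22.6  56. ]
scene lug l [545. 211.] [-21.  106.4]
scene lug r [545. 223.] [-22.3 118. ]
can [390. 486.] [-208.2  360.4]
t 1.1 pos [228.4 527.4 294.1] F [ 0.  -1.2 -0.4] w 92.1 shift [-1.8646  1.0983 -0.0137] turn [-0.0002  0.0004 -0.0011]
```

```bash
python3 -m jog '[[[-0.1036,0.061,0,0,0,0,0],[-0.1036,0.061,0,0,0,0,0],[-0.1036,0.061,0,0,0,0,0],[-0.1036,0.061,0,0,0,0,0],[-0.1036,0.061,0,0,0,0,0],[-0.1036,0.061,0,0,0,0,0],[-0.1036,0.061,0,0,0,0,0],[-0.1036,0.061,0,0,0,0,0],[-0.1036,0.061,0,0,0,0,0]]]' >/dev/null
python3 -m jog '[[[-0.1036,0.061,0,0,0,0,0],[-0.1036,0.061,0,0,0,0,0],[-0.1036,0.061,0,0,0,0,0],[-0.1036,0.061,0,0,0,0,0],[-0.1036,0.061,0,0,0,0,0],[-0.1036,0.061,0,0,0,0,0],[-0.1036,0.061,0,0,0,0,0],[-0.1036,0.061,0,0,0,0,0],[-0.1036,0.061,0,0,0,0,0],[0,0,0,0,0,0,0]]]'
python3 - <<'E'
from h import *
togo([570,-268,34])
s=sense();c=snap('wrist','w1.png');M=np.array(c['mount'])
q=np.array(s['ee_rot']);W=np.eye(4);W[:3,:3]=R.from_quat(q[[1,2,3,0]]).as_matrix();W[:3,3]=s['ee_pos']
c['world_to_cam']=np.linalg.inv(W@M)
print(np.round(M,2))
print('neck top',proj(c,[570,-268,70]),'base',proj(c,[570,-268,4]))
E
```

```text
time: 3.0
ee_pos: [571.4, -272.0, 291.3]
ee_rot: [-0.001, 0.751, 0.661, -0.001]
ft_force: [-0.7, 0.4, -0.7]
gripper_width: 91.9
grasp_force: 0.0
t 3.0 pos [ 571.4 -272.   291.3] F [-0.7  0.4 -0.7] w 91.9 shift [ 0.0092 -0.0024  0.6432] turn [-0.0018 -0.0003 -0.0014]
[[   0.     -0.96   -0.27   76.54]
 [   1.      0.      0.      0.62]
 [  -0.     -0.27    0.96 -169.54]
 [   0.      0.      0.      1.  ]]
neck top [322.60327827 213.39724876] base [323.05158461 202.90249384]
```

View pics/w1.png

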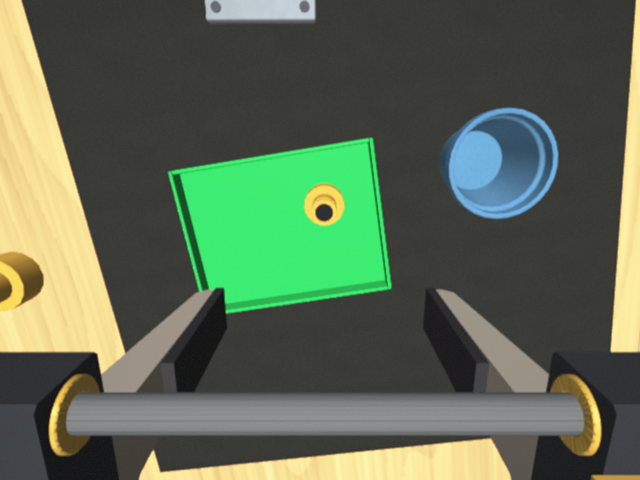

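The wrist view shows the connector's neck hole at (324,212), against a prediction of (322.6,213.4), so the estimate agrees to within about 2 mm. Next I descend and grip.

```bash
python3 -m jog '[[[0.0092,-0.0024,0.12,-0.0018,0,-0.0014,0],[0,0,0.12,0,0,0,0],[0,0,0.12,0,0,0,0],[0,0,0.12,0,0,0,0],[0,0,0.10,0,0,0,0],[0,0,0.04,0,0,0,0],[0,0,0.018,0,0,0,0],[0,0,0,0,0,0,0]]]'
python3 -c "
from h import *
togo([570,-268,36])"
```

```text
time: 3.85
ee_pos: [572.2, -263.4, 40.5]
ee_rot: [0.002, 0.749, 0.663, 0.001]
ft_force: [-0.1, -0.1, 0.6]
gripper_width: 91.7
grasp_force: 0.0
t 3.85 pos [ 572.2 -263.4   40.5] F [-0.1 -0.1  0.6] w 91.7 shift [-0.012  -0.004   0.0111] turn [0.0023 0.0002 0.0016]
```

```bash
python3 -m jog '[[[-0.006,0,0.006,0,0,0,0],[0,0,0,0,0,0,0]]]'
python3 -c "
from h import *
togo([570,-268,36])"
```

```text
time: 4.05
ee_pos: [572.6, -267.1, 39.2]
ee_rot: [0.003, 0.749, 0.663, 0.002]
ft_force: [-0.1, -0.2, 0.6]
gripper_width: 91.9
grasp_force: 0.0
t 4.05 pos [ 572.6 -267.1   39.2] F [-0.1 -0.2  0.6] w 91.9 shift [-0.0029 -0.0062  0.0079] turn [0.0034 0.001  0.0011]
```

```bash
python3 -m jog '[[[-0.003,-0.006,0.005,0.0034,0.001,0.001,0],[0,0,0,0,0,0,1],[0,0,0,0,0,0,1],[0,0,0,0,0,0,1],[0,0,0,0,0,0,1],[0,0,0,0,0,0,1],[0,0,0,0,0,0,1],[0,0,0,0,0,0,1],[0,0,0,0,0,0,1],[0,0,0,0,0,0,1]]]' 25
python3 -c "
from h import *
togo([570,-268,36]);print(sense()['grasp_force'])"
```

```text
time: 5.05
ee_pos: [568.9, -266.9, 35.0]
ee_rot: [-0.002, 0.75, 0.662, -0.0]
ft_force: [0.0, -1.1, 1.4]
gripper_width: 24.5
grasp_force: 25.0
t 5.05 pos [ 568.9 -266.9   35. ] F [ 0.  -1.1  1.4] w 24.5 shift [-0.0024  0.0031 -0.0025] turn [-0.0015 -0.001   0.0001]
24.99568283557892
```

```bash
python3 -m jog '[[[0,0,-0.05,0,0,0,1],[0,0,-0.1,0,0,0,1],[0,0,-0.1,0,0,0,1],[0,0,-0.08,0,0,0,1],[0,0,0,0,0,0,1],[0,0,0,0,0,0,1]]]'
python3 -c "
from h import *
print(g2w(0,-28));togo([*g2w(0,-28),130])"
```

```text
time: 5.65
ee_pos: [569.1, -267.2, 166.8]
ee_rot: [-0.002, 0.75, 0.662, -0.0]
ft_force: [-0.4, 0.4, -1.1]
gripper_width: 24.8
grasp_force: 25.0
[548.82461078  74.91652164]
t 5.65 pos [ 569.1 -267.2  166.8] F [-0.4  0.4 -1.1] w 24.8 shift [ 0.8422 -0.156   0.0939] turn [-0.0015 -0.0009  0.0001]
```

```bash
python3 -m jog '[[[0.05,-0.0093,0,0,0,0,1],[0.1,-0.0185,0,0,0,0,1],[0.1,-0.0185,0,0,0,0,1],[0.1,-0.0185,0,0,0,0,1],[0.1,-0.0185,0,0,0,0,1],[0.1,-0.0185,0,0,0,0,1],[0.1,-0.0185,0,0,0,0,1],[0.1,-0.0185,0,0,0,0,1],[0.092,-0.0172,0,0,0,0,1],[0,0,0,0,0,0,1]]]'
python3 -m jog '[[[0,0,0.08,0,0,0,1],[0,0,0.08,0,0,0,1],[0,0,0.08,0,0,0,1],[0,0,0,0,0,0,1],[0,0,0,0,0,0,1]]]'
python3 - <<'E'
from h import *
togo([*g2w(0,-28),43])
d={n:snap(n,n+'2.png') for n in('scene','top')}
a=d['top']['frame'][140:260,240:420,::-1];b=d['scene']['frame'][200:320,225:425,::-1]
I=np.zeros((600,600,3),np.uint8);I[:300,:450]=cv2.resize(a,(450,300));I[300:,:500]=cv2.resize(b,(500,300),interpolation=3)
cv2.imwrite('pics/p2.png',I)
E
```

```text
time: 6.65
ee_pos: [546.0, 79.9, 165.2]
ee_rot: [-0.004, 0.748, 0.664, -0.002]
ft_force: [0.2, -0.2, -1.0]
gripper_width: 25.0
grasp_force: 25.0
time: 7.15
ee_pos: [547.4, 75.0, 70.9]
ee_rot: [-0.003, 0.75, 0.662, -0.001]
ft_force: [0.3, -0.7, -0.5]
gripper_width: 25.0
grasp_force: 25.0
t 7.15 pos [547.4  75.   70.9] F [ 0.3 -0.7 -0.5] w 25.0 shift [0.0001 0.0041 0.0698] turn [-0.0032 -0.0009  0.    ]
```

View pics/p2.png

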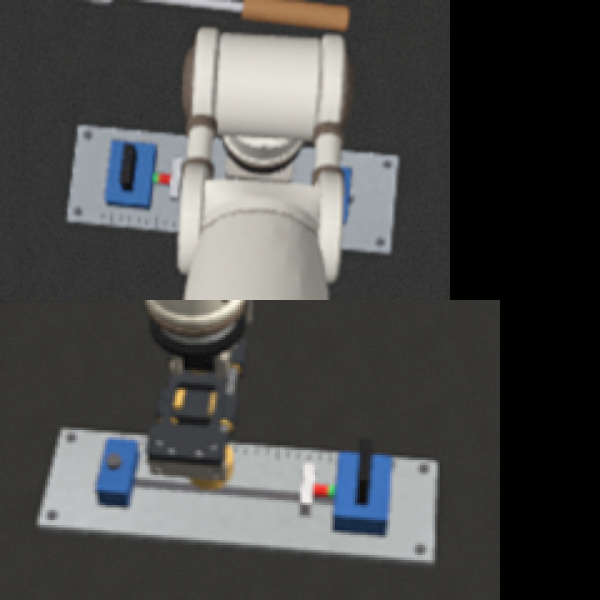

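The connector hangs over the middle of the gap, between the rest at (118,470) and the tip at (308,490), so I lower it gently.

```bash
python3 -m jog '[[[0,0.003,0.03,-0.002,0,0,1],[0,0,0.02,0,0,0,1],[0,0,0.008,0,0,0,1],[0,0,0,0,0,0,1],[0,0,0,0,0,0,1]]]'
python3 -m jog '[[[0,0,0.003,0,0,0,1],[0,0,0.003,0,0,0,1],[0,0,0,0,0,0,1],[0,0,0,0,0,0,1]]]'
python3 -c "
from h import *
togo([*g2w(0,-28),43])"
```

```text
time: 7.75
ee_pos: [549.9, 74.9, 48.7]
ee_rot: [-0.0, 0.75, 0.662, 0.001]
ft_force: [-0.7, -0.3, -0.7]
gripper_width: 24.6
grasp_force: 25.0
time: 8.15
ee_pos: [549.9, 74.9, 46.3]
ee_rot: [-0.0, 0.75, 0.662, 0.001]
ft_force: [0.1, -0.4, -1.6]
gripper_width: 25.0
grasp_force: 25.0
t 8.15 pos [549.9  74.9  46.3] F [ 0.1 -0.4 -1.6] w 25.0 shift [-0.0003 -0.0027  0.0083] turn [ 0.0004 -0.001   0.0001]
```

```bash
for i in 1; do python3 -m jog '[[[0,0,0.003,0,0,0,1],[0,0,0.002,0,0,0,1],[0,0,0,0,0,0,1],[0,0,0,0,0,0,1]]]'; done
python3 -m jog '[[[0,0,0.002,0,0,0,1],[0,0,0,0,0,0,1],[0,0,0,0,0,0,1]]]'
python3 -m jog '[[[0,0,0.002,0,0,0,1],[0,0,0,0,0,0,1],[0,0,0,0,0,0,1]]]'
```

```text
time: 8.55
ee_pos: [549.8, 74.9, 44.2]
ee_rot: [-0.0, 0.75, 0.662, 0.001]
ft_force: [-0.3, 0.1, -1.5]
gripper_width: 24.8
grasp_force: 25.0
time: 8.85
ee_pos: [549.8, 74.9, 43.4]
ee_rot: [-0.0, 0.75, 0.662, 0.001]
ft_force: [0.3, -0.1, -1.3]
gripper_width: 24.5
grasp_force: 25.0
time: 9.15
ee_pos: [550.1, 74.9, 43.0]
ee_rot: [-0.0, 0.75, 0.662, 0.001]
ft_force: [-1.2, -0.5, 2.9]
gripper_width: 24.8
grasp_force: 25.0
```

Force rose from -1.4 to +2.9 N, so it has touched down and I can release.

```bash
python3 -m jog '[[[0,0,0,0,0,0,0.6],[0,0,0,0,0,0,0.5],[0,0,0,0,0,0,0],[0,0,0,0,0,0,0],[0,0,0,0,0,0,0],[0,0,0,0,0,0,0],[0,0,0,0,0,0,0]]]'
python3 -m jog '[[[0,0,-0.04,0,0,0,0],[0,0,-0.1,0,0,0,0],[0,0,-0.1,0,0,0,0],[0,0,-0.1,0,0,0,0],[0,0,0,0,0,0,0],[0,0,0,0,0,0,0]]]'
python3 - <<'E'
from h import *
s=sense();c=snap('wrist','w3.png');M=np.array(c['mount'])
q=np.array(s['ee_rot']);W=np.eye(4);W[:3,:3]=R.from_quat(q[[1,2,3,0]]).as_matrix();W[:3,3]=s['ee_pos']
c['world_to_cam']=np.linalg.inv(W@M)
for z in (0,54): 
  print(z,[np.round(proj(c,[*g2w(0,y),12+z])) for y in(-28,)])
togo([*g2w(0,162),190])
E
```

```text
time: 9.85
ee_pos: [549.9, 74.9, 42.7]
ee_rot: [-0.0, 0.75, 0.662, 0.001]
ft_force: [0.6, -0.2, 0.1]
gripper_width: 78.9
grasp_force: 0.0
time: 10.45
ee_pos: [550.3, 74.6, 179.5]
ee_rot: [0.0, 0.75, 0.662, 0.002]
ft_force: [-0.3, 0.1, -0.8]
gripper_width: 91.8
grasp_force: 0.0
0 [array([321., 229.])]
54 [array([321., 245.])]
t 10.5 pos [549.2  74.6 177.9] F [ 0.5  1.3 -0.6] w 91.8 shift [ 0.4756 -0.001  -0.0294] turn [-0.0001 -0.0009  0.0001]
```

View pics/w3.png

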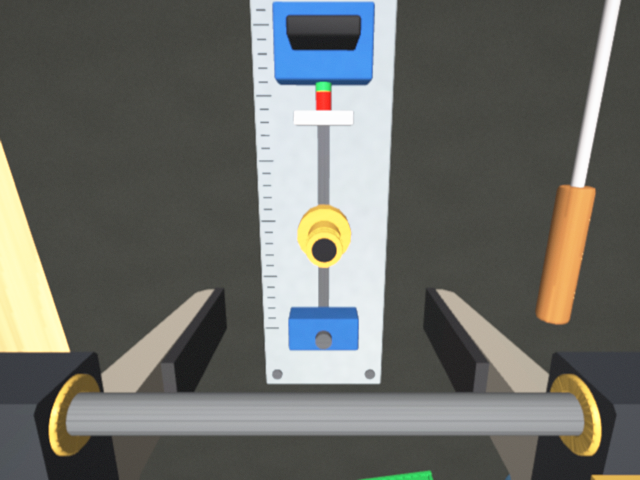

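The connector stands upright on the groove at (323,238), between the rest's top edge (row 308) and the tip (row 118). Now I go behind the lug with closed fingers.

```bash
python3 -m jog '[[[0.1,0,0,0,0,0,1],[0.1,0,0,0,0,0,1],[0.1,0,0,0,0,0,1],[0.1,0,0,0,0,0,1],[0.0756,0,0,0,-0.001,0,1],[0,0,0,0,0,0,1],[0,0,0,0,0,0,1],[0,0,0,0,0,0,1]]]'
python3 -c "
from h import *
togo([*g2w(0,162),57])"
```

```text
time: 11.3
ee_pos: [572.7, 262.1, 177.7]
ee_rot: [-0.0, 0.75, 0.661, -0.001]
ft_force: [-0.5, 0.6, 1.0]
gripper_width: 30.0
grasp_force: 0.0
t 11.3 pos [572.7 262.1 177.7] F [-0.5  0.6  1. ] w 30.0 shift [ 0.0036 -0.0007  0.3017] turn [-0.0007  0.0006 -0.0004]
```

```bash
python3 -m jog '[[[0,0,0.08,0,0,0,1],[0,0,0.1,0,0,0,1],[0,0,0.08,0,0,0,1],[0,0,0.04,0,0,0,1],[0,0,0,0,0,0,1],[0,0,0,0,0,0,1]]]'
python3 -m jog '[[[-0.02,0,0,0,0,0,1],[-0.02,0,0,0,0,0,1],[-0.02,0,0,0,0,0,1],[0,0,0,0,0,0,1]]]'
python3 -m jog '[[[-0.02,0,0,0,0,0,1],[-0.02,0,0,0,0,0,1],[-0.02,0,0,0,0,0,1],[0,0,0,0,0,0,1]]]'
python3 -c "
from h import *
print(w2g(sense()['ee_pos']),sense()['ft_force']@[*gy,0]);togo([*g2w(0,32),57])"
```

```text
time: 11.9
ee_pos: [574.4, 263.0, 60.4]
ee_rot: [0.001, 0.75, 0.662, 0.001]
ft_force: [0.5, 0.2, 0.5]
gripper_width: 0.3
grasp_force: 0.0
time: 12.3
ee_pos: [570.7, 238.4, 59.7]
ee_rot: [0.001, 0.75, 0.661, 0.0]
ft_force: [0.3, -0.1, 0.1]
gripper_width: 0.2
grasp_force: 0.0
time: 12.7
ee_pos: [567.7, 216.5, 59.4]
ee_rot: [-0.0, 0.75, 0.662, 0.002]
ft_force: [0.6, 4.9, -0.4]
gripper_width: 0.4
grasp_force: 2.3
[  1.1138094  114.82465964] 4.9829091439856334
t 12.7 pos [567.7 216.5  59.4] F [ 0.6  4.9 -0.4] w 0.4 shift [-0.2071 -0.0027  0.0054] turn [ 0.0008 -0.0015 -0.0002]
```

```bash
python3 -m jog '[[[-0.02,0,0,0,0,0,1],[-0.025,0,0,0,0,0,1],[-0.025,0,0,0,0,0,1],[-0.025,0,0,0,0,0,1],[-0.025,0,0,0,0,0,1],[0,0,0,0,0,0,1],[0,0,0,0,0,0,1]]]'
cat > look.py <<'E'
from h import *
import sys
n=sys.argv[1]
s=sense();print('tcp g',np.round(w2g(s['ee_pos']),1),'F',np.round(s['ft_force']@[*gy,0],1))
d={k:snap(k,k+n+'.png') for k in('scene','top')}
for k in d: np.save(k+n,d[k]['frame'])
c=d['scene']
for nm,y,z in(('carr centre at 0 block -y edge',0,42),):
    pass
b=c['frame'][210:310,230:410,::-1]
I=cv2.resize(b,(792,440),interpolation=cv2.INTER_CUBIC)
cv2.imwrite('pics/s%s.png'%n,I)
print('gauge y of crop col 0..: use scl 4.4 off 230,210')
E
python3 look.py a
```

```text
time: 13.4
ee_pos: [561.6, 168.5, 59.3]
ee_rot: [0.0, 0.75, 0.662, 0.001]
ft_force: [-0.2, 3.9, 1.2]
gripper_width: 0.7
grasp_force: 1.8
tcp g [ 1.1 66.5] F 3.8
gauge y of crop col 0..: use scl 4.4 off 230,210
```

View pics/sa.png

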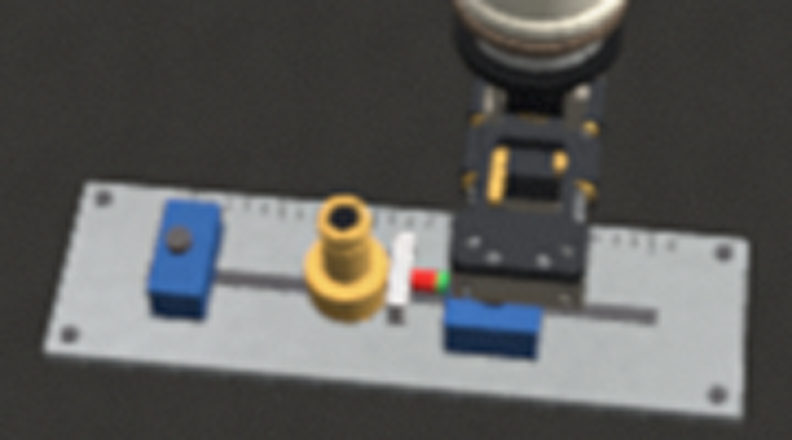

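The view shows the tip at (400,270) almost touching the connector, with green still visible, so it is nearly free. I measure from the corner pixels.

```bash
cat > meas.py <<'E'
from h import *;import pickle,sys,json
c=pickle.load(open('d.pkl','rb'))['scene']
for u,v,z in json.loads(sys.argv[1]):
    print(u,v,z,np.round(w2g(ray(c,230+(u+.5)/4.4-.5,210+(v+.5)/4.4-.5,z)),1))
E
python3 meas.py '[[446,352,12],[537,358,12],[447,300,42],[205,318,12],[219,205,40],[209,288,40],[411,232,37],[405,305,15],[389,303,15],[348,322,12],[306,270,30],[388,270,30]]'
```

```text
446 352 12 [32.7 28. ]
537 358 12 [31.3 75.1]
447 300 42 [20.3 27.3]
205 318 12 [ 25.6 -99.9]
219 205 40 [-27.6 -99.2]
209 288 40 [ 24.8 -95.4]
411 232 37 [-23.3   3.5]
405 305 15 [8.2 3.7]
389 303 15 [ 7.9 -4.8]
348 322 12 [ 20. -25.]
306 270 30 [  1.8 -48.9]
388 270 30 [-2.8 -6.3]
```

```bash
python3 -m jog '[[[-0.012,0,0,0,0,0,1],[-0.012,0,0,0,0,0,1],[-0.012,0,0,0,0,0,1],[-0.012,0,0,0,0,0,1],[-0.012,0,0,0,0,0,1],[-0.012,0,0,0,0,0,1],[-0.012,0,0,0,0,0,1],[-0.012,0,0,0,0,0,1],[0,0,0,0,0,0,1],[0,0,0,0,0,0,1]]]'
python3 look.py b
```

```text
time: 14.5
ee_pos: [556.9, 131.2, 59.4]
ee_rot: [-0.0, 0.75, 0.662, 0.001]
ft_force: [-0.4, 7.4, 1.6]
gripper_width: 0.9
grasp_force: 3.4
tcp g [ 1.1 28.8] F 7.3
gauge y of crop col 0..: use scl 4.4 off 230,210
```

View pics/sb.png

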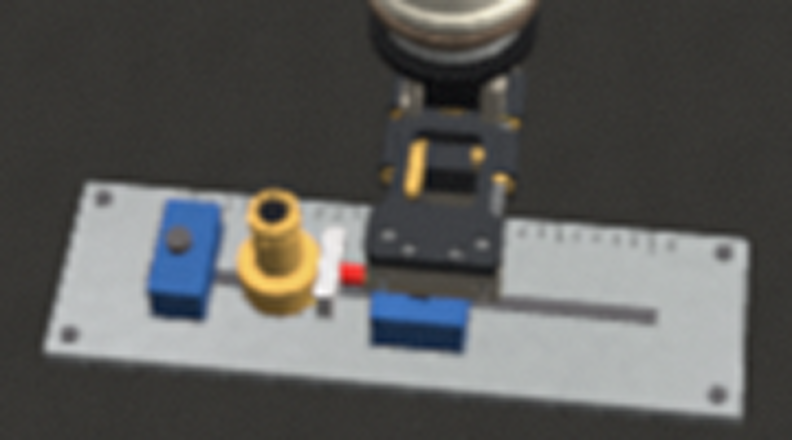

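The tip is at (328,265), pushing the connector at (275,260), which is about 25 px from the rest. The gripper may hide the green.

```bash
python3 meas.py '[[371,344,12],[464,350,12],[238,258,30],[319,258,30],[342,230,37],[211,270,30]]'
python3 -m jog '[[[-0.006,0,0,0,0,0,1],[-0.006,0,0,0,0,0,1],[0,0,0,0,0,0,1]]]'
python3 -m jog '[[[-0.005,0,0,0,0,0,1],[-0.005,0,0,0,0,0,1],[0,0,0,0,0,0,1]]]'
```

```text
371 344 12 [ 32.1 -11.3]
464 350 12 [30.5 37.1]
238 258 30 [ -1.9 -85.6]
319 258 30 [ -6.4 -43.3]
342 230 37 [-20.7 -32.8]
211 270 30 [  7.1 -98.4]
time: 14.9
ee_pos: [556.4, 126.8, 59.4]
ee_rot: [-0.001, 0.75, 0.662, 0.002]
ft_force: [1.2, 8.7, 1.9]
gripper_width: 0.4
grasp_force: 4.3
time: 15.2
ee_pos: [555.9, 122.9, 59.3]
ee_rot: [-0.001, 0.75, 0.662, 0.002]
ft_force: [1.0, 9.7, 1.2]
gripper_width: 0.3
grasp_force: 4.4
```

```bash
python3 -m jog '[[[-0.005,0,0,0,0,0,1],[-0.005,0,0,0,0,0,1]]]' | sed -n '2p;4p'
python3 -m jog '[[[-0.004,0,0,0,0,0,1],[-0.004,0,0,0,0,0,1]]]'| sed -n '2p;4p'
python3 look.py c
```

```text
ee_pos: [555.4, 119.3, 59.3]
ft_force: [0.7, 10.3, 1.1]
ee_pos: [555.1, 116.2, 59.4]
ft_force: [0.9, 11.2, 1.4]
tcp g [ 1.1 13.7] F 11.2
gauge y of crop col 0..: use scl 4.4 off 230,210
```

View pics/sc.png

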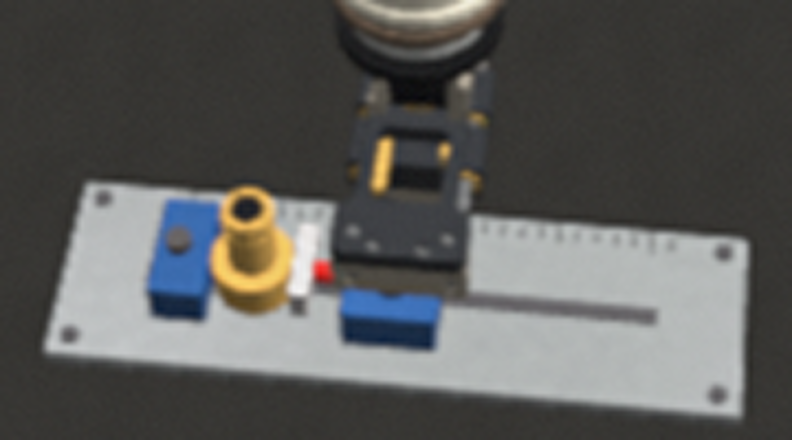

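The connector at (252,262) now touches the rest and the tip is partly in. I push a little more, then back off for an unobstructed check.

```bash
python3 -m jog '[[[-0.004,0,0,0,0,0,1],[0,0,0,0,0,0,1],[0,0,0,0,0,0,1]]]' | sed -n '2p;4p'
python3 -m jog '[[[0.02,0,0,0,0,0,1],[0.04,0,0,0,0,0,1],[0.05,0,0,0,0,0,1],[0,0,-0.1,0,0,0,1],[0,0,-0.1,0,0,0,1],[0.1,0,-0.1,0,0,0,1],[0.1,0,0,0,0,0,1],[0,0,0,0,0,0,1],[0,0,0,0,0,0,1]]]'
python3 - <<'E'
from h import *
I=np.zeros((600,800,3),np.uint8)
s=sense();q=np.array(s['ee_rot']);W=np.eye(4);W[:3,:3]=R.from_quat(q[[1,2,3,0]]).as_matrix();W[:3,3]=s['ee_pos']
c=snap('wrist','w4.png');c['world_to_cam']=np.linalg.inv(W@np.array(c['mount']))
u,v=proj(c,[*g2w(0,-50),40]).astype(int);print('wrist centre',u,v)
sc=snap('scene','s4.png');tp=snap('top','t4.png')
us,vs=proj(sc,[*g2w(0,-45),30]).astype(int);ut,vt=proj(tp,[*g2w(0,-45),30]).astype(int);print(us,vs,ut,vt)
I[:300,:800]=cv2.resize(sc['frame'][vs-15:vs+15,us-40:us+40,::-1],(800,300),interpolation=2)
I[300:,:800]=cv2.resize(tp['frame'][vt-15:vt+15,ut-40:ut+40,::-1],(800,300),interpolation=2)
cv2.imwrite('pics/f4.png',I)
E
```

```text
ee_pos: [554.9, 114.7, 59.4]
ft_force: [1.2, 11.0, 0.9]
time: 16.9
ee_pos: [568.8, 231.8, 173.9]
ee_rot: [0.001, 0.749, 0.663, -0.0]
ft_force: [-1.0, 0.5, -0.1]
gripper_width: 0.4
grasp_force: 0.0
wrist centre 322 430
300 270 348 215
```

View pics/f4.png

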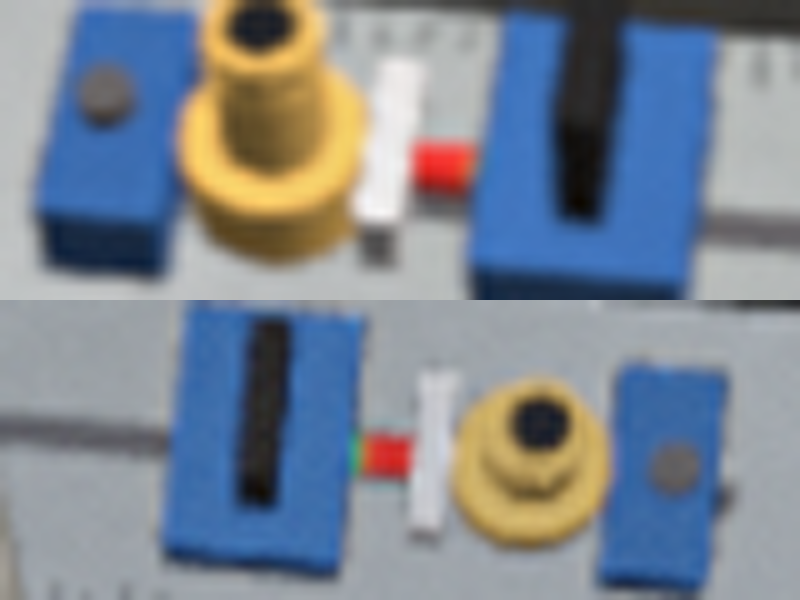

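Both views show the connector upright between rest and tip. In the top view a thin sliver of green is left at (357,452). The visible stem is about 15 mm of its free 20 mm, so the tip is about 5 mm in (about 4 N). The hand is clear, so I hand in.

```bash
python3 -c "
from bench import *
print(job_done())"
```

```text
the job is handed in; nothing more can be done
None
```

I handed the job in with the connector upright on the gauge bed, nipped against the rest with the tip about 5 mm in (about 4 N, judged from the pictures, not measured directly) and the hand clear; the judge gave no verdict.

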